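# Close the kit drawer and gather the loose parts in the tote's marked corner

## Robot

A 7-joint arm with a two-finger parallel gripper is mounted at the origin on the work surface. World frame = base frame: x ahead of the robot, y to its left, z up, the work surface at z = 0. Lengths are in m, angles in rad, forces in N, time in s.
With the tool pointing down it reaches from about 0.4 to 0.85 m from the base axis. Payload 10.4 kg.
Tool frame: the origin (TCP) lies between the finger pads; the fingertips stand 17 mm ahead of it and the grasp point (between the pads) lies 2 mm behind it; x points along the fingers, y is the direction in which the jaws open and shut, and the axes are right-handed (so a half turn about x gives the same grasp; the last joint's range is limited). The gripper opens to 87 mm and grips with 3 to 60 N. Pads are 19 mm wide; open, the fingers measure 117 mm over their backs; the gripper's body (75 mm by 190 mm) begins 51 mm behind the grasp point.
Start: joints at [1.258, 0.332, -0.065, 1.46, 0.022, 1.35, -0.088], TCP at [0.179, -0.599, 0.24] pointing down, gripper open.
Joint ranges: [-2.6, 2.6], [-0.5, 2.12], [-1.47, 1.34], [0.16, 2.42], [-1.27, 4.41], [0.06, 2.06], [-2.6, 2.6]. Speed limits (rad/s): [2.22, 2.22, 2.79, 2.79, 3.14, 3.14, 3.14].

## Interface

Orientations are given as a unit quaternion [x, y, z, w].
In Python, from bench import r, optics, close_job gives the robot as it stands.
- The arm moves only by the shell command python3 -m inch 'ROWS' [OPENING] [FORCE]. ROWS is JSON, a list of rows, each an object with "translation": the shift along the tool's x, y, z in cm, a list of three; "spin": the turn about the tool's x in degrees. In form: [{"translation": [tx, ty, tz], "spin": spin}, ...]. A call has 1 to 20 rows; each row shifts and turns the pose as measured when the row begins, along the tool's axes as they then stand; what a row does not reach is not made up. A row lasts 1/8 s, in which the tool goes at most 62.5 mm and 10.7 degrees, less where a joint would pass 70% of its speed; a pose out of reach is approached as far as the arm can. A call is refused whole if a number of a shift passes 6.25 or a number of a turn 10.7, either way. A call with a gripper value outside its range is refused whole. OPENING is the closure, from 0 (fully open) to 1 (shut), set as the call begins (- or left out, the last holds). The fingers move at their own pace and stop on an object; FORCE is the grip in N (left out, the last holds). Time passes only in rows, so rows that do not move let the fingers close. It gives the time, the measured TCP pose, the force and the opening at its end, in the units of the state.
- r.read_state(): the state, without advancing time (a new reading comes with each control period).
- optics.camera(name): name is "scene" or "top"; returns the picture (480x640x3 uint8, red, green, blue); there is no depth.
- optics.camera_model(name): a dict with "camera_matrix" (3x3 intrinsics, pixels), "world_from_camera" (4x4, takes a point from camera to world coordinates). Camera axes: x right, y down, z forward; pixel columns grow to the right and rows downward; lengths in m; the calibration is good to about 2 mm. A picture is of the moment at which its call begins. camera_model takes no time and is no camera call.
- close_job(): hands the job in, once; it reports no verdict.
The state is a dict: "time": time; "joint_positions": joint angles; "joint_vel": joint speeds; "joint_torque": joint torques, N m; "ee_pos": TCP position; "eef_rot": TCP orientation; "ft_force": force on the tool from outside, world axes, zero at the start; "torque": the same for the moment, N m; "width": finger opening in m.
Only numpy, scipy, OpenCV 4.12 (cv2) and the standard library are available. Lean on these libraries where they do the work, as an engineer would, in place of code of your own. Each camera call takes 0.05 s, during which the arm holds its last target.

## Task

We have finished taking hardware for the printer frame: push the open green kit drawer fully home until its catch seats. Then pick the grey tote up by its black carrying bar, clear of the desk, and tilt it about 35 degrees towards its yellow corner, so that the two orange brackets and the steel collar all slide together into that corner. Finish while still holding the tote up and tilted, with the parts at rest in the yellow corner; spill nothing and leave the other things on the desk where they are.

Things in the scene. Friction and masses are not known exactly. Their poses are not given: they have to be found in the camera images.
- table: the red desk; its top is at z = 0
- cabinet: grey kit cabinet, fixed to the desk, 200 deep x 200 wide x 115 high. Origin: middle of the lower front edge, at desk height; its x axis points level into the cabinet (the way the drawer is pushed shut), y along the front. Its position and yaw vary. The two lower fronts, with short black lips, are dummies
- drawer (a joint): the green-fronted top drawer: how far it stands open in m, 0 is home. A ball catch must be ridden over: pushing past it takes some 4 N in all between about 14 and 6 mm open; from about 3 mm it draws the drawer home and keeps it there. Drawer friction alone is about 1 N; the drawer stops hard at 0
- drawer_pull (a point): centre of the front face of the drawer's black lip, a good place to push; it moves with the drawer. The lip is 100 wide, 14 high and stands 12 proud of the green front (190 wide, 50 high); the point lies 97 above the desk, 18 below the cabinet's top. Push along the cabinet's x axis
- tote: grey open-topped tote, loose, about 0.32 kg plus parts, 200 (x) x 140 (y) x 50 high outside, walls and floor 4 thick. Origin: centre of the underside; z up. A fixed black carrying bar runs along x above the middle, on two end uprights. The yellow corner is the one at -x, +y
- tote_bar (a point): centre of the tote's carrying bar, 125 above its underside: the bar is 204 long along tote x, 16 thick (y), 22 high, with flat sides. Grip it firmly across its thickness. Its underside is 110 above the tote's floor
- tote_corner (a point): the yellow inside corner at floor level, at (-96, +66, 4) from the tote's origin
- bracket_a_mid (a point): middle of one orange L-shaped bracket, 24 x 24 x 14, 20 g, loose in the tote; 7 above its underside. The parts are slippery: a tilt of 35 degrees with the yellow corner lowest, and both walls beside it sloping down to it about equally, slides all of them there
- bracket_b_mid (a point): middle of the other orange bracket, the same
- collar_mid (a point): middle of the steel shaft collar, 22 diameter x 12 high, 30 g, loose in the tote
- motor: bystander: stepper motor, 42 x 42 x 64 high with its shaft, origin under its centre
- screwdriver: bystander: red-handled screwdriver lying on the desk along its x, about 200 long
- powerbank: bystander: flat black power bank, 70 x 140 x 16
- mug: bystander: white mug, 80 across, 90 high
- mouse: bystander: black computer mouse, 100 x 60 x 31
- pen: bystander: pink pen, 130 long, 10 thick
- bracket_a: one orange bracket; origin under its middle
- bracket_b: other orange bracket; origin under its middle
- collar: steel collar; origin under its middle
Things that resemble listed ones, but are neither listed nor needed, are in the scene too. Leave any purple look-alike of the tote alone.

How it is judged:
On the way, in this order (a step that is already met when the one before it is completed fails the run):
1. the drawer is home, seated at its catch (value of joint drawer below 0.003 m), for 0.2 s.
2. the tote is off the desk, held by the fingers (height (world z) of tote above 0.03 m and contact force between the fingers and tote above 1 N and contact force between tote and table below 0.05 N), for 0.2 s.
At the end, for the whole second after the job is handed in: Drawer within 3 mm of home; tote in the fingers, touching nothing else, yellow corner over 30 mm up; tilted 22 to 54 degrees, both walls beside that corner sloping down to it by 10 degrees or more; brackets and collar within 75 mm of the yellow inside corner; all at rest (value of joint drawer below 0.003 m and contact force between the fingers and tote above 1 N and contact force between tote and table below 0.05 N and contact force between tote and cabinet below 0.05 N and height (world z) of tote_corner above 0.03 m and contact force between tote and motor below 0.05 N and contact force between tote and screwdriver below 0.05 N and contact force between tote and powerbank below 0.05 N and contact force between tote and mug below 0.05 N and contact force between tote and mouse below 0.05 N and contact force between tote and pen below 0.05 N and angle between tote's own x axis and vertical below 1.4 rad and angle between tote's own y axis and vertical above 1.74 rad and angle between tote's own z axis and vertical between 0.38 and 0.95 rad and distance between each of bracket_a_mid, bracket_b_mid, collar_mid and tote_corner below 0.075 m and linear speed of each of tote, bracket_a, bracket_b, collar below 0.03 m/s); the arm keeps its last pose, push and grip.
It fails at once if a bystander is moved more than 30 mm (distance of any of motor, screwdriver, powerbank, mug, mouse, pen from where it was at the start of the episode above 0.03 m).
It fails at once if a part is spilled from the tote (distance between any of bracket_a_mid, bracket_b_mid, collar_mid and tote above 0.16 m).
It also fails if it takes over 54 s, if anything falls off the work surface, if the arm or the gripper's body presses on something with over 40 N, if the wrist force passes 120 N, or if a joint passes its speed limit or range.

## Working session

There is one attempt and no reset: what is moved stays moved. The work goes in short steps, Python scripts to look and compute and a shell command to move; the robot and the scene stay as the last step left them, time stands still between calls to the robot, and variables do not carry over. Pictures are saved under pics/ and viewed, and the job is handed in when it is done.

```bash
ls; mkdir -p pics
python3 - <<'E'
from bench import r, optics
import cv2, numpy as np
print(r.read_state())
for n in ("scene","top"):
    im=optics.camera(n); cv2.imwrite(f"pics/{n}0.png",im[:,:,::-1])
    m=optics.camera_model(n); print(n,np.round(m["camera_matrix"],2).tolist(),np.round(m["world_from_camera"],4).tolist())
E
```

```text
pics
{'time': 0.0, 'joint_positions': array([ 1.2583766 ,  0.33287353, -0.06467644,  1.46094509,  0.02160448,
        1.34989308, -0.08847102]), 'joint_vel': array([-0.00063547,  0.00138376,  0.00056832, -0.0015777 , -0.00126461,
       -0.00024045,  0.00067044]), 'joint_torque': array([ 1.48014315e-03, -6.23254037e+01,  2.57386419e-02, -3.89902067e+01,
       -6.13096613e-02,  3.96197615e-02,  1.87207393e-04]), 'ee_pos': array([ 0.17848893, -0.59859255,  0.23875102]), 'eef_rot': array([-0.69959402, -0.10261186,  0.69979377, -0.10162524]), 'ft_force': array([-0.3723534 ,  0.67109447, -0.19049232]), 'torque': array([-0.0302576 ,  0.01827277,  0.0428258 ]), 'width': 0.08725657215622407}
scene [[502.69, 0.0, 322.81], [0.0, 502.69, 240.46], [0.0, 0.0, 1.0]] [[-0.7064, 0.5831, -0.4012, 0.9262], [0.7077, 0.5915, -0.3864, 0.4395], [0.012, -0.5569, -0.8305, 1.0337], [0.0, 0.0, 0.0, 1.0]]
top [[458.48, 0.0, 319.36], [0.0, 458.48, 242.53], [0.0, 0.0, 1.0]] [[0.0121, -0.9855, 0.1694, 0.2885], [-0.9999, -0.011, 0.0077, 0.0143], [-0.0058, -0.1695, -0.9855, 1.2173], [0.0, 0.0, 0.0, 1.0]]
```

View pics/scene0.png

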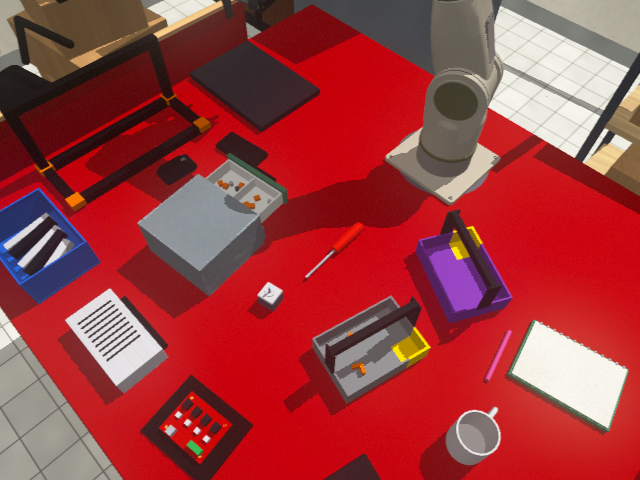

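View pics/top0.png

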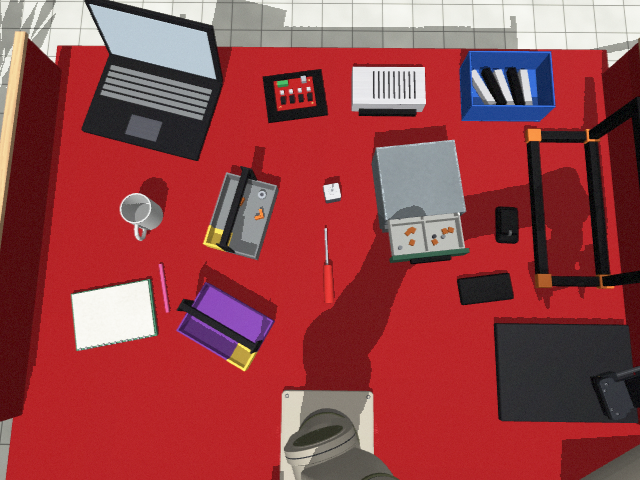

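Top view: the green drawer is at about (428,255), the tote at (240,215) with its yellow corner at (215,238), and the gripper at the right edge. I'll zoom in on both for measurement.

```bash
cat > h.py <<'E'
import numpy as np, cv2
from bench import r, optics
def ray(n,u,v):
    m=optics.camera_model(n);K=np.array(m["camera_matrix"]);T=np.array(m["world_from_camera"])
    d=T[:3,:3]@np.linalg.solve(K,[u,v,1.]);return T[:3,3],d
def onz(n,u,v,z):
    o,d=ray(n,u,v);return o+d*(z-o[2])/d[2]
def proj(n,p):
    m=optics.camera_model(n);K=np.array(m["camera_matrix"]);T=np.array(m["world_from_camera"])
    c=T[:3,:3].T@(np.array(p)-T[:3,3]);q=K@c;return q[:2]/q[2]
E
python3 - <<'E'
import cv2
t=cv2.imread('pics/top0.png')
a=cv2.resize(t[130:275,360:480],None,fx=4,fy=4,interpolation=cv2.INTER_CUBIC)
b=cv2.resize(t[160:275,190:290],None,fx=5,fy=5,interpolation=cv2.INTER_CUBIC)
cv2.imwrite('pics/cab.png',a);cv2.imwrite('pics/tote.png',b)
s=cv2.imread('pics/scene0.png')
cv2.imwrite('pics/totes.png',cv2.resize(s[285:410,300:440],None,fx=4,fy=4,interpolation=cv2.INTER_CUBIC))
E
```

```text
(no output)
```

View pics/cab.png

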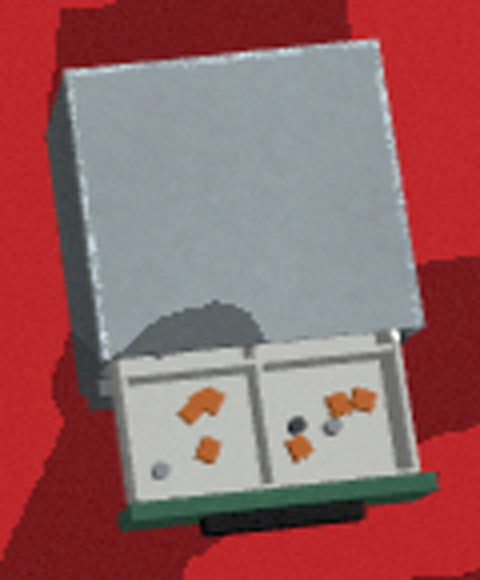

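View pics/tote.png

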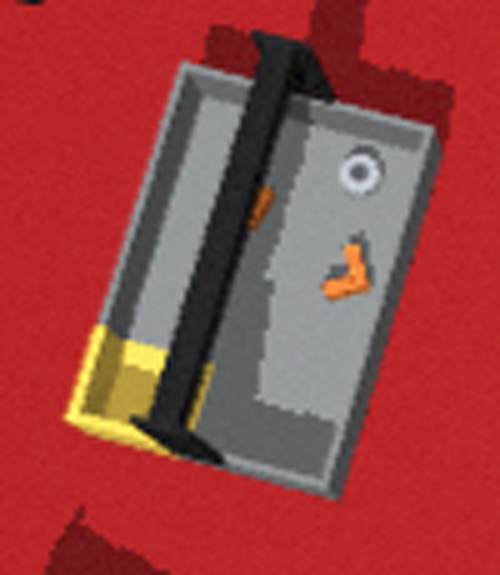

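View pics/totes.png

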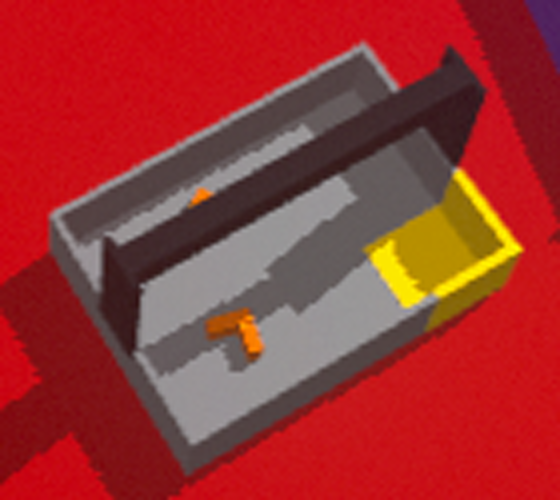

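Run:
```python
from h import *
f=lambda c,z:onz("top",360+(c[0]+.5)/4-.5,130+(c[1]+.5)/4-.5,z)
P=[f(c,.115) for c in [(65,72),(378,42),(423,328),(103,358)]]
for p in P: print(p.round(4))
d=lambda a,b:np.linalg.norm(a-b)
print([round(d(P[i],P[(i+1)%4]),4) for i in range(4)])
x1=P[0]-P[3];x2=P[1]-P[2];y=P[3]-P[2]
ang=[np.degrees(np.arctan2(v[1],v[0])) for v in(x1,x2)]+[np.degrees(np.arctan2(y[1],y[0]))-90, np.degrees(np.arctan2(*(P[0]-P[1])[1::-1]))-90]
print(ang,(P[2]+P[3])/2)
L=[f(c,.097) for c in [(204,528),(363,511)]];print("lip",L,d(*L),(L[0]+L[1])/2)
L=[f(c,.115) for c in [(120,515),(437,478)]];print("green",L,d(*L),(L[0]+L[1])/2)
g=lambda c,z:onz("top",190+(c[0]+.5)/5-.5,160+(c[1]+.5)/5-.5,z)
Q=[g(c,.05) for c in [(183,63),(440,128),(337,480),(65,420)]]
for q in Q: print(q.round(4))
print([round(d(Q[i],Q[(i+1)%4]),4) for i in range(4)], sum(Q)/4)
for a,b in((0,3),(1,2)): v=Q[b]-Q[a];print(np.degrees(np.arctan2(-v[1],-v[0])))
B=[g(c,.136) for c in [(272,40),(165,425)]];print("bar",B,d(*B),(B[0]+B[1])/2)
# bar top from scene
h=lambda c,z:onz("scene",300+(c[0]+.5)/4-.5,285+(c[1]+.5)/4-.5,z)
B=[h(c,.136) for c in [(120,258),(468,72)]];print("bar s",B,d(*B),(B[0]+B[1])/2)
print("motor",onz("top",332,190,.05), "sd",onz("top",327,300,.01),onz("top",326,228,.005),"mouse",onz("top",507,225,.02),"pb",onz("top",485,289,.016),"mug",onz("top",140,212,.09),"pen",[onz("top",*c,.005) for c in((161,264),(168,311))])
print("purple",[onz("top",*c,.14) for c in((180,303),(253,353))],[onz("top",*c,.05) for c in((204,284),(273,320),(248,370),(178,330))])
```

```text
[ 0.723  -0.1169  0.115 ]
[ 0.7449 -0.3151  0.115 ]
[ 0.5592 -0.3358  0.115 ]
[ 0.5382 -0.1386  0.115 ]
[np.float64(0.1994), np.float64(0.1868), np.float64(0.1983), np.float64(0.1861)]
[np.float64(6.705603538509427), np.float64(6.354487942369358), np.float64(6.094672263816193), np.float64(6.316690926632461)] [ 0.54870359 -0.23719158  0.115     ]
lip [array([ 0.43593313, -0.20184333,  0.097     ]), array([ 0.44758804, -0.29979787,  0.097     ])] 0.09864547826876371 [ 0.44176058 -0.2508206   0.097     ]
green [array([ 0.44092231, -0.14772091,  0.115     ]), array([ 0.46576975, -0.34033988,  0.115     ])] 0.19421500015517598 [ 0.45334603 -0.24403039  0.115     ]
[0.676  0.2733 0.05  ]
[0.6416 0.1357 0.05  ]
[0.4532 0.1835 0.05  ]
[0.483  0.3254 0.05  ]
[np.float64(0.1418), np.float64(0.1943), np.float64(0.145), np.float64(0.1999)] [0.56343882 0.22947074 0.05      ]
-15.119002876191084
-14.255553155213365
bar [array([0.65967385, 0.21082595, 0.136     ]), array([0.46676191, 0.25440935, 0.136     ])] 0.1977739376163515 [0.56321788 0.23261765 0.136     ]
bar s [array([0.65731919, 0.20438869, 0.136     ]), array([0.46494617, 0.25814875, 0.136     ])] 0.1997436420247852 [0.56113268 0.23126872 0.136     ]
motor [ 0.62994831 -0.00809824  0.05      ] sd [0.34375288 0.00198677 0.01      ] [0.53684761 0.00642738 0.005     ] mouse [ 0.54718988 -0.47495079  0.02      ] pb [ 0.37685553 -0.40963201  0.016     ] mug [0.55557868 0.47782318 0.09      ] pen [array([0.43408679, 0.44545624, 0.005     ]), array([0.31040603, 0.41830056, 0.005     ])]
purple [array([0.32677726, 0.34649798, 0.14      ]), array([0.21518678, 0.17171597, 0.14      ])] [array([0.37869043, 0.31606622, 0.05      ]), array([0.29041788, 0.13755161, 0.05      ]), array([0.16804711, 0.19571343, 0.05      ]), array([0.2628339 , 0.37499142, 0.05      ])]
```

```bash
cat >> h.py <<'E'
from scipy.spatial.transform import Rotation as R
def tool():
    s=r.read_state();return np.array(s["ee_pos"]),R.from_quat(s["eef_rot"]).as_matrix(),s
def goal(p):
    t,M,s=tool();return (M.T@(np.array(p)-t))*100
def st():
    t,M,s=tool()
    print("t",round(s["time"],2),"pos",t.round(4),"q",np.round(s["joint_positions"],3),"F",np.round(s["ft_force"],1),"w",round(s["width"],4))
    print("x",M[:,0].round(3),"y",M[:,1].round(3),"z",M[:,2].round(3),"yawY",round(np.degrees(np.arctan2(M[1,1],M[0,1])),1))
E
python3 - <<'E'
from h import *
st()
c=np.radians(6.3);x=np.array([np.cos(c),np.sin(c),0])
lip=np.array([.442,-.251,.097])
pre=lip-x*.06
print(pre,goal(pre))
E
```

```text
t 0.1 pos [ 0.1785 -0.5986  0.2388] q [ 1.258  0.333 -0.065  1.461  0.022  1.35  -0.089] F [ 0.  -0.3  0.1] w 0.0873
x [-0.     0.001 -1.   ] y [ 0.286 -0.958 -0.001] z [-0.958 -0.286  0.   ] yawY -73.4
[ 0.38236234 -0.25758406  0.097     ] [ 14.21665704 -26.83492956 -29.2802128 ]
```

```bash
python3 -m inch '[{"translation":[0,-4.5,-4.9],"spin":0},{"translation":[0,-4.5,-4.9],"spin":0},{"translation":[0,-4.5,-4.9],"spin":0},{"translation":[0,-4.5,-4.9],"spin":0},{"translation":[0,-4.5,-4.9],"spin":0},{"translation":[0,-4,-4.5],"spin":0},{"translation":[0,0,0],"spin":10.3}]' 1 20
python3 - <<'E'
from h import *
st();print(goal([.382,-.2576,.097]))
E
```

```text
time: 0.98
ee_pos: [0.3734, -0.2708, 0.2364]
eef_rot: [-0.705, -0.039, 0.707, -0.036]
ft_force: [-0.8, -0.9, 0.4]
width: 0.0252
t 0.97 pos [ 0.3734 -0.2708  0.2364] q [ 0.896 -0.006 -0.362  1.857 -0.003  1.295 -0.93 ] F [-0.8 -0.9  0.4] w 0.0252
x [-0.003  0.003 -1.   ] y [ 0.106 -0.994 -0.003] z [-0.994 -0.106  0.003] yawY -83.9
[13.94120134 -1.17467906 -1.03686093]
```

```bash
python3 -m inch '[{"translation":[3.5,-0.6,0],"spin":0},{"translation":[4,-0.6,0],"spin":0},{"translation":[4,0,0],"spin":0},{"translation":[2.4,0,0],"spin":0},{"translation":[0,0,0],"spin":0}]'
python3 - <<'E'
from h import *
st();print(goal([.442,-.251,.097]))
im=optics.camera("scene");cv2.imwrite("pics/s1.png",im[:,:,::-1])
E
```

```text
time: 1.6
ee_pos: [0.3716, -0.2567, 0.0935]
eef_rot: [-0.705, -0.039, 0.707, -0.036]
ft_force: [-0.2, -0.5, 0.9]
width: 0.0007
t 1.6 pos [ 0.3716 -0.2567  0.0935] q [ 0.869  0.125 -0.382  2.048  0.055  0.982 -1.006] F [-0.2 -0.5  0.9] w 0.0007
x [-0.003  0.003 -1.   ] y [ 0.106 -0.994 -0.003] z [-0.994 -0.106  0.003] yawY -83.9
[-0.37745804  0.17524512 -7.05642556]
```

View pics/s1.png

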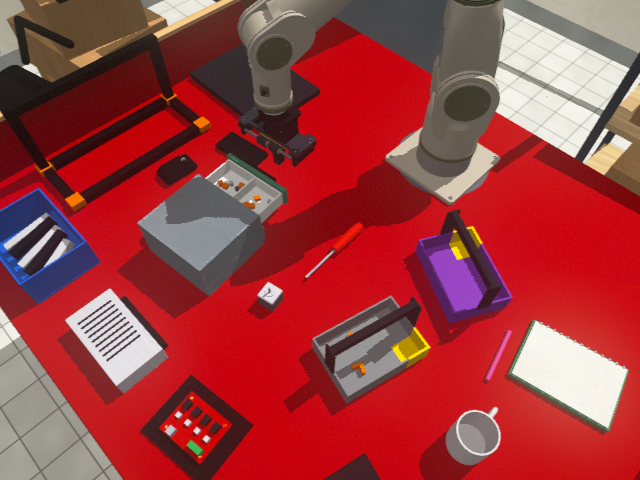

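```bash
python3 -m inch '[{"translation":[0,0,-2.5],"spin":0},{"translation":[0,0.1,-2.5],"spin":0},{"translation":[0,0,-2],"spin":0},{"translation":[0,0,-2],"spin":0},{"translation":[0,0,-2],"spin":0},{"translation":[0,0,-1.5],"spin":0}]'; python3 -c "
from h import *
st()"
```

```text
time: 2.4
ee_pos: [0.5004, -0.2479, 0.1019]
eef_rot: [0.706, 0.035, -0.706, 0.037]
ft_force: [-1.5, 1.1, -0.7]
width: 0.0006
t 2.4 pos [ 0.5004 -0.2479  0.1019] q [ 0.723  0.336 -0.407  1.782  0.154  1.053 -1.209] F [-1.5  1.1 -0.7] w 0.0006
x [ 0.    -0.003 -1.   ] y [ 0.102 -0.995  0.003] z [-0.995 -0.102 -0.   ] yawY -84.2
```

```bash
python3 -m inch '[{"translation":[0.6,0,-0.5],"spin":0},{"translation":[0,0,-0.8],"spin":0},{"translation":[0,0,-0.8],"spin":0},{"translation":[0,0,-0.8],"spin":0}]'; python3 -c "
from h import *
st();cv2.imwrite('pics/t2.png',cv2.resize(optics.camera('top')[110:290,340:500,::-1],None,fx=3,fy=3))"
```

```text
time: 2.9
ee_pos: [0.5149, -0.248, 0.0945]
eef_rot: [-0.695, -0.033, 0.718, -0.034]
ft_force: [-44.5, 4.8, 30.2]
width: 0.0005
t 2.9 pos [ 0.5149 -0.248   0.0945] q [ 0.69   0.39  -0.398  1.728  0.181  1.088 -1.246] F [-44.5   4.8  30.2] w 0.0005
x [-0.032 -0.003 -0.999] y [ 0.095 -0.995 -0.   ] z [-0.995 -0.095  0.032] yawY -84.5
```

View pics/t2.png

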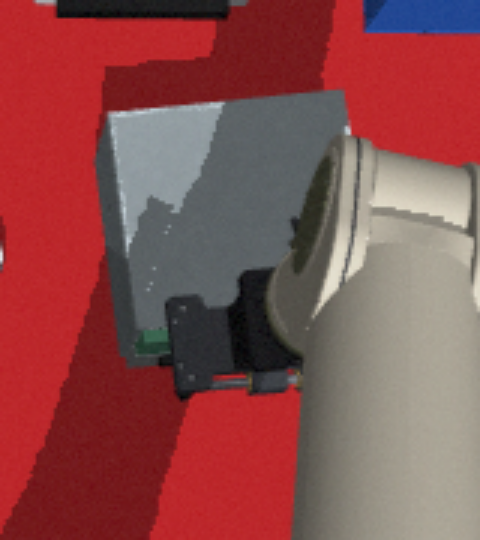

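```bash
python3 -m inch '[{"translation":[-0.2,0,1],"spin":0},{"translation":[0,0,3],"spin":0},{"translation":[-4,0,4],"spin":0},{"translation":[-5,0,0],"spin":0},{"translation":[-5,4,0],"spin":0},{"translation":[-4,5,0],"spin":0}]' 0; python3 -c "
from h import *
st();cv2.imwrite('pics/t3.png',cv2.resize(optics.camera('top')[110:290,340:500,::-1],None,fx=3,fy=3))
cv2.imwrite('pics/s3.png',optics.camera('scene')[:,:,::-1])"
```

```text
time: 3.7
ee_pos: [0.4466, -0.3416, 0.2805]
eef_rot: [-0.695, -0.034, 0.717, -0.036]
ft_force: [0.5, 0.4, -1.0]
width: 0.0527
t 3.7 pos [ 0.4466 -0.3416  0.2805] q [ 0.86   0.213 -0.352  1.534  0.092  1.433 -0.971] F [ 0.5  0.4 -1. ] w 0.0527
x [-0.031 -0.003 -1.   ] y [ 0.099 -0.995  0.   ] z [-0.995 -0.099  0.032] yawY -84.3
```

View pics/t3.png

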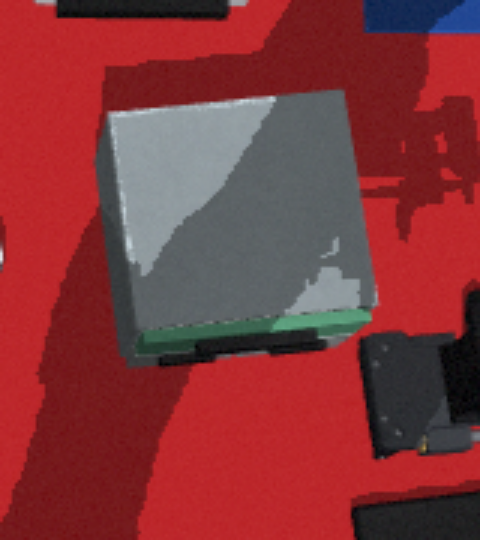

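View pics/s3.png

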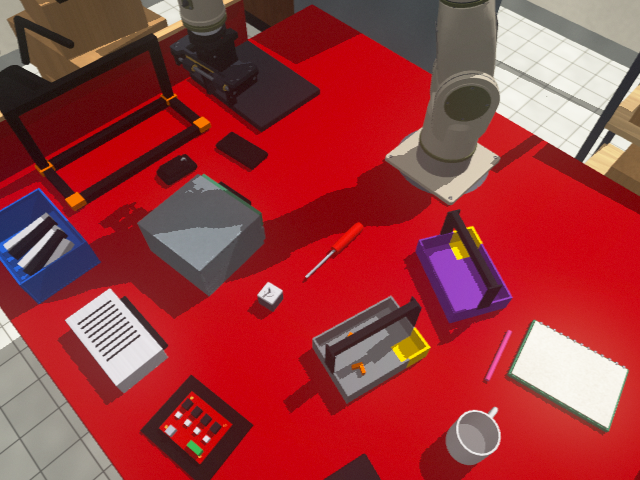

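```bash
python3 -c "
from h import *
f=lambda c,z:onz('top',340+(c[0]+.5)/3-.5,110+(c[1]+.5)/3-.5,z)
c=np.radians(6.3);x=np.array([np.cos(c),np.sin(c),0])
b=(f((108,113),.115)+f((345,91),.115))/2
for n,p,q,z in (('green bottomedge? z115',(137,343),(372,312),.115),('lip top front',(196,355),(325,341),.104),('green/cabinet line',(137,331),(370,308),.115)):
  print(n,(b-(f(p,z)+f(q,z))/2)@x)
im=cv2.imread('pics/t3.png');cv2.imwrite('pics/t3z.png',im[290:380,110:400].repeat(2,0).repeat(2,1))
"
```

```text
green bottomedge? z115 0.1953589297309397
lip top front 0.2108048741315418
green/cabinet line 0.1886231523622966
```

View pics/t3z.png

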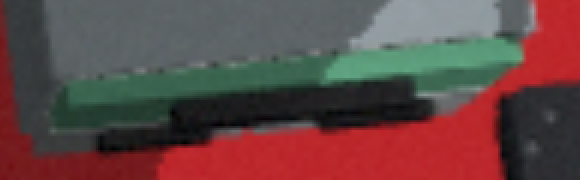

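```bash
python3 -c "
from h import *
print(goal([.55,.22,.32]))"
```

```text
[ -4.48035655 -55.49128517 -15.36460479]
```

```bash
python3 -m inch '[{"translation":[-0.4,-5.5,-1.5],"spin":0},{"translation":[-0.4,-5.5,-1.5],"spin":0},{"translation":[-0.4,-5.5,-1.5],"spin":0},{"translation":[-0.4,-5.5,-1.5],"spin":0},{"translation":[-0.4,-5.5,-1.5],"spin":0},{"translation":[-0.4,-5.5,-1.5],"spin":0},{"translation":[-0.4,-5.5,-1.5],"spin":0},{"translation":[-0.4,-5.5,-1.5],"spin":0},{"translation":[-0.4,-5.5,-1.5],"spin":0},{"translation":[0,0,0],"spin":10.3},{"translation":[0,0,0],"spin":10.3}]' 0; python3 -c "
from h import *
st()"
```

```text
time: 5.18
ee_pos: [0.5396, 0.1772, 0.3124]
eef_rot: [-0.695, 0.101, 0.706, 0.096]
ft_force: [-0.6, -0.5, -0.8]
width: 0.0873
t 5.17 pos [0.5396 0.1772 0.3124] q [ 0.184  0.261 -0.705  1.454  0.164  1.505 -2.367] F [-0.6 -0.5 -0.8] w 0.0873
x [-0.017 -0.005 -1.   ] y [-0.275 -0.961  0.009] z [-0.961  0.275  0.015] yawY -105.9
```

```bash
python3 -m inch '[{"translation":[-6,0,0],"spin":0},{"translation":[-6,0,0],"spin":0},{"translation":[-6,0,0],"spin":0}]'; python3 -c "
from h import *
st()"; python3 -m inch '[{"translation":[-5,0,0],"spin":0},{"translation":[-5,0,0],"spin":0}]'; python3 -c "
from h import *
st()"
```

```text
time: 5.55
ee_pos: [0.5408, 0.1787, 0.4918]
eef_rot: [-0.692, 0.102, 0.708, 0.095]
ft_force: [0.6, 1.3, 0.6]
width: 0.0866
t 5.55 pos [0.5408 0.1787 0.4918] q [ 0.097  0.303 -0.707  1.032  0.198  1.895 -2.378] F [0.6 1.3 0.6] w 0.0866
x [-0.024 -0.007 -1.   ] y [-0.275 -0.961  0.013] z [-0.961  0.275  0.021] yawY -106.0
time: 5.8
ee_pos: [0.5448, 0.1817, 0.5425]
eef_rot: [-0.687, 0.103, 0.713, 0.091]
ft_force: [0.7, 0.7, -1.3]
width: 0.0869
t 5.8 pos [0.5448 0.1817 0.5425] q [-0.116  0.337 -0.461  0.843  0.153  2.029 -2.338] F [ 0.7  0.7 -1.3] w 0.0869
x [-0.039 -0.011 -0.999] y [-0.272 -0.962  0.022] z [-0.962  0.272  0.034] yawY -105.8
```

```bash
python3 -m inch '[{"translation":[-5,0,0],"spin":0},{"translation":[-5,0,0],"spin":0}]'; python3 -c "
from h import *
st()"; python3 -m inch '[{"translation":[0,0,-5],"spin":0},{"translation":[0,0,-5],"spin":0},{"translation":[0,0,-5],"spin":0}]'; python3 -c "
from h import *
st()"
```

```text
time: 6.05
ee_pos: [0.5478, 0.1791, 0.5472]
eef_rot: [-0.682, 0.109, 0.717, 0.09]
ft_force: [1.9, 0.2, -1.8]
width: 0.0871
t 6.05 pos [0.5478 0.1791 0.5472] q [-0.417  0.33   0.038  0.824 -0.016  2.044 -2.24 ] F [ 1.9  0.2 -1.8] w 0.0871
x [-0.053 -0.019 -0.998] y [-0.277 -0.96   0.033] z [-0.959  0.279  0.045] yawY -106.1
time: 6.42
ee_pos: [0.6727, 0.1371, 0.5198]
eef_rot: [-0.697, 0.101, 0.703, 0.095]
ft_force: [0.2, 0.2, 0.4]
width: 0.0869
t 6.42 pos [0.6727 0.1371 0.5198] q [-0.377  0.609  0.322  0.502 -0.199  2.057 -2.05 ] F [0.2 0.2 0.4] w 0.0869
x [-0.009 -0.008 -1.   ] y [-0.274 -0.962  0.01 ] z [-0.962  0.274  0.007] yawY -105.9
```

```bash
python3 -m inch '[{"translation":[0,0,-6],"spin":0},{"translation":[0,0,-6],"spin":0},{"translation":[0,0,-6],"spin":0}]'; python3 -c "
from h import *
st()"; python3 -m inch '[{"translation":[0,0,-6],"spin":0},{"translation":[0,0,-6],"spin":0},{"translation":[0,0,-6],"spin":0}]'; python3 -c "
from h import *
st()"
```

```text
time: 6.8
ee_pos: [0.7683, 0.0868, 0.4743]
eef_rot: [0.715, -0.095, -0.684, -0.109]
ft_force: [-0.1, -1.0, -0.4]
width: 0.087
t 6.8 pos [0.7683 0.0868 0.4743] q [-0.25   0.87   0.706  0.21  -0.624  2.056 -1.957] F [-0.1 -1.  -0.4] w 0.087
x [ 0.048  0.014 -0.999] y [-0.284 -0.958 -0.027] z [-0.958  0.285 -0.042] yawY -106.5
time: 7.18
ee_pos: [0.7963, 0.0404, 0.4539]
eef_rot: [0.721, -0.094, -0.676, -0.119]
ft_force: [2.3, -37.5, 5.9]
width: 0.0871
t 7.17 pos [0.7963 0.0404 0.4539] q [-0.176  0.972  1.34   0.161 -1.268  2.057 -1.879] F [  2.3 -37.5   5.9] w 0.0871
x [ 0.068  0.025 -0.997] y [-0.296 -0.954 -0.044] z [-0.953  0.298 -0.058] yawY -107.2
```

```bash
python3 -c "
from h import *
st();print(r.read_state()['joint_positions'],goal([.54,-.145,.47]))"
```

```text
t 7.17 pos [0.7963 0.0404 0.4539] q [-0.176  0.972  1.34   0.161 -1.268  2.057 -1.879] F [  2.3 -37.5   5.9] w 0.0871
x [ 0.068  0.025 -0.997] y [-0.296 -0.954 -0.044] z [-0.953  0.298 -0.058] yawY -107.2
[-0.17575212  0.9718226   1.33973978  0.16054145 -1.26819813  2.05677412
 -1.87866716] [-3.81772086 25.19562035 18.80957193]
```

```bash
python3 -m inch '[{"translation":[0,1,4],"spin":0},{"translation":[-0.5,3,4],"spin":0},{"translation":[-0.5,4,3],"spin":0},{"translation":[-0.5,4,3],"spin":0},{"translation":[-0.5,4,3],"spin":0},{"translation":[-0.5,4,2],"spin":0},{"translation":[-0.5,4,0],"spin":0}]'; python3 -c "
from h import *
st()"
```

```text
time: 8.05
ee_pos: [0.5755, -0.1315, 0.4655]
eef_rot: [0.73, -0.093, -0.666, -0.123]
ft_force: [1.1, -0.2, -0.3]
width: 0.0871
t 8.05 pos [ 0.5755 -0.1315  0.4655] q [-0.756  0.355  1.319  1.234 -0.422  1.728 -1.428] F [ 1.1 -0.2 -0.3] w 0.0871
x [ 0.096  0.029 -0.995] y [-0.299 -0.952 -0.056] z [-0.949  0.303 -0.082] yawY -107.4
```

```bash
python3 -m inch '[{"translation":[-5,0,0],"spin":0},{"translation":[-5,0,0],"spin":0},{"translation":[-5,0,0],"spin":0},{"translation":[-6,0,0],"spin":0}]'; python3 -c "
from h import *
st()";  python3 -m inch '[{"translation":[-6,0,0],"spin":0},{"translation":[-6,0,0],"spin":0}]'; python3 -c "
from h import *
st()"
```

```text
time: 8.55
ee_pos: [0.5642, -0.1397, 0.5948]
eef_rot: [0.722, -0.091, -0.674, -0.125]
ft_force: [1.3, -0.7, -1.5]
width: 0.087
t 8.55 pos [ 0.5642 -0.1397  0.5948] q [-0.254  0.341  0.777  0.79  -0.34   2.03  -1.554] F [ 1.3 -0.7 -1.5] w 0.087
x [ 0.074  0.037 -0.997] y [-0.3   -0.952 -0.057] z [-0.951  0.303 -0.06 ] yawY -107.5
time: 8.8
ee_pos: [0.5509, -0.1387, 0.6277]
eef_rot: [0.734, -0.091, -0.661, -0.124]
ft_force: [1.3, -0.5, -1.0]
width: 0.087
t 8.8 pos [ 0.5509 -0.1387  0.6277] q [ 0.027  0.284  0.286  0.712 -0.159  2.055 -1.659] F [ 1.3 -0.5 -1. ] w 0.087
x [ 0.109  0.031 -0.994] y [-0.297 -0.953 -0.062] z [-0.949  0.302 -0.094] yawY -107.3
```

```bash
python3 -c "
from h import *
st();print(goal([.5625,.231,.3]))"
```

```text
t 8.8 pos [ 0.5509 -0.1387  0.6277] q [ 0.027  0.284  0.286  0.712 -0.159  2.055 -1.659] F [ 1.3 -0.5 -1. ] w 0.087
x [ 0.109  0.031 -0.994] y [-0.297 -0.953 -0.062] z [-0.949  0.302 -0.094] yawY -107.3
[ 33.81488425 -33.53870926  13.15958239]
```

```bash
python3 -m inch '[{"translation":[4.2,-4.2,1.6],"spin":0},{"translation":[4.2,-4.2,1.6],"spin":0},{"translation":[4.2,-4.2,1.6],"spin":0},{"translation":[4.2,-4.2,1.6],"spin":0},{"translation":[4.2,-4.2,1.6],"spin":0},{"translation":[4.2,-4.2,1.6],"spin":0},{"translation":[4.2,-4.2,1.6],"spin":0},{"translation":[4.2,-4.2,1.6],"spin":-2.5}]' 0 60; python3 -c "
from h import *
st();print(goal([.5625,.231,.2]))"
```

```text
time: 9.8
ee_pos: [0.5731, 0.2299, 0.3043]
eef_rot: [0.744, -0.079, -0.653, -0.114]
ft_force: [0.9, 0.9, 0.5]
width: 0.0868
t 9.8 pos [0.5731 0.2299 0.3043] q [-0.465  0.189 -0.011  1.511  0.037  1.308 -2.328] F [0.9 0.9 0.5] w 0.0868
x [ 0.135  0.032 -0.99 ] y [-0.267 -0.961 -0.067] z [-0.954  0.273 -0.121] yawY -105.5
[10.1906063   0.87873811  2.30069638]
```

```bash
python3 -m inch '[{"translation":[3.3,0.3,0.8],"spin":0},{"translation":[3.3,0.3,0.8],"spin":0},{"translation":[3.3,0.3,0.8],"spin":-0.7},{"translation":[0,0,0],"spin":0}]'; python3 -c "
from h import *
st();print(goal([.5627,.231,.121]))
cv2.imwrite('pics/s4.png',cv2.resize(optics.camera('scene')[230:420,260:480,::-1],None,fx=3,fy=3))"
```

```text
time: 10.3
ee_pos: [0.5566, 0.2373, 0.1951]
eef_rot: [0.744, -0.071, -0.656, -0.107]
ft_force: [-0.9, -0.3, 1.1]
width: 0.0871
t 10.3 pos [0.5566 0.2373 0.1951] q [-0.473  0.223 -0.027  1.699  0.043  1.089 -2.339] F [-0.9 -0.3  1.1] w 0.0871
x [ 0.13   0.034 -0.991] y [-0.245 -0.967 -0.065] z [-0.961  0.252 -0.117] yawY -104.2
[7.4004745  0.94193642 0.12062455]
```

View pics/s4.png

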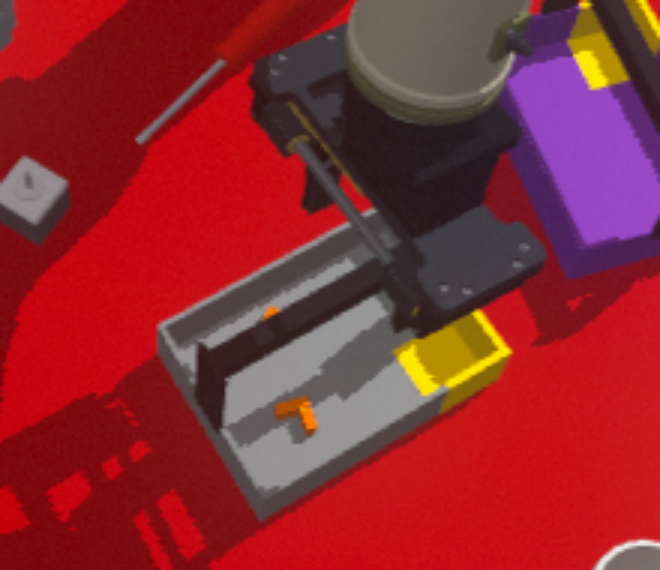

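```bash
python3 -m inch '[{"translation":[2.5,0.5,0.1],"spin":0.5},{"translation":[2.5,0.5,0],"spin":0},{"translation":[2.2,0,0],"spin":0},{"translation":[0,0,0],"spin":0}]'; python3 -c "
from h import *
st();print(goal([.5627,.231,.121]))"
```

```text
time: 10.85
ee_pos: [0.5695, 0.233, 0.1331]
eef_rot: [0.748, -0.071, -0.65, -0.114]
ft_force: [-0.8, 0.0, 0.5]
width: 0.0867
t 10.85 pos [0.5695 0.233  0.1331] q [-0.461  0.289 -0.021  1.757  0.044  0.948 -2.338] F [-0.8  0.   0.5] w 0.0867
x [ 0.145  0.042 -0.989] y [-0.255 -0.964 -0.078] z [-0.956  0.264 -0.129] yawY -104.8
[1.08459408 0.46327296 0.75059397]
```

```bash
python3 -m inch '[{"translation":[1.5,0.4,0.6],"spin":0},{"translation":[0,0,0],"spin":0}]'; python3 -m inch '[{"translation":[0,0,0],"spin":0},{"translation":[0,0,0],"spin":0},{"translation":[0,0,0],"spin":0},{"translation":[0,0,0],"spin":0}]' 1 60; python3 -c "
from h import *
st()"
```

```text
time: 11.1
ee_pos: [0.5661, 0.232, 0.1194]
eef_rot: [0.749, -0.07, -0.649, -0.115]
ft_force: [0.5, -0.9, 0.0]
width: 0.0871
time: 11.6
ee_pos: [0.5669, 0.2326, 0.1214]
eef_rot: [0.75, -0.07, -0.648, -0.116]
ft_force: [-0.7, 0.0, -0.0]
width: 0.0548
t 11.6 pos [0.5669 0.2326 0.1214] q [-0.461  0.292 -0.022  1.781  0.046  0.914 -2.342] F [-0.7  0.  -0. ] w 0.0548
x [ 0.151  0.045 -0.987] y [-0.255 -0.963 -0.083] z [-0.955  0.264 -0.134] yawY -104.8
```

```bash
python3 -m inch '[{"translation":[0,0,0],"spin":0},{"translation":[0,0,0],"spin":0},{"translation":[0,0,0],"spin":0},{"translation":[0,0,0],"spin":0},{"translation":[0,0,0],"spin":0},{"translation":[0,0,0],"spin":0}]'; python3 -c "
from h import *
st()"
```

```text
time: 12.35
ee_pos: [0.5669, 0.2321, 0.1215]
eef_rot: [0.75, -0.07, -0.648, -0.115]
ft_force: [-0.8, -0.9, 1.5]
width: 0.0152
t 12.35 pos [0.5669 0.2321 0.1215] q [-0.461  0.292 -0.022  1.781  0.046  0.915 -2.342] F [-0.8 -0.9  1.5] w 0.0152
x [ 0.151  0.044 -0.988] y [-0.255 -0.964 -0.082] z [-0.955  0.264 -0.134] yawY -104.8
```

```bash
python3 -m inch '[{"translation":[-1,0,0],"spin":0},{"translation":[-2,0,0],"spin":0},{"translation":[-2.5,0,0],"spin":0},{"translation":[-2.5,0,0],"spin":0},{"translation":[-2.5,0,0],"spin":0},{"translation":[-1,0,0],"spin":0}]'; python3 -c "
from h import *
st()
cv2.imwrite('pics/s5.png',optics.camera('scene')[:,:,::-1])"
```

```text
time: 13.1
ee_pos: [0.5463, 0.2265, 0.2367]
eef_rot: [0.748, -0.071, -0.65, -0.115]
ft_force: [0.1, 0.3, -4.2]
width: 0.0156
t 13.1 pos [0.5463 0.2265 0.2367] q [-0.466  0.153 -0.024  1.694  0.037  1.147 -2.336] F [ 0.1  0.3 -4.2] w 0.0156
x [ 0.144  0.043 -0.989] y [-0.255 -0.964 -0.079] z [-0.956  0.264 -0.128] yawY -104.8
```

View pics/s5.png

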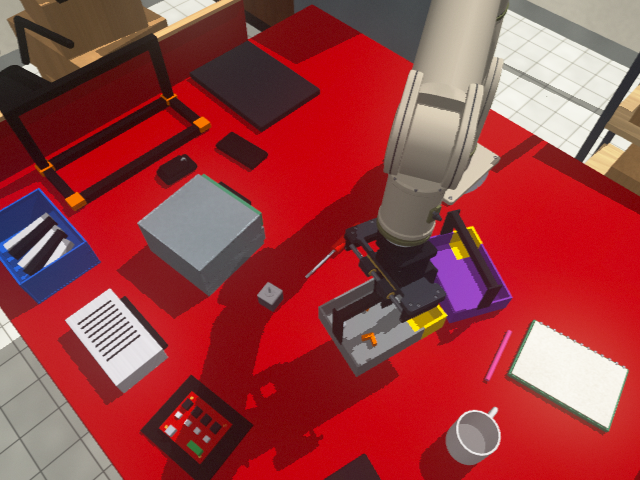

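```bash
cat >> h.py <<'E'
Mg=R.from_quat([0.75,-0.07,-0.648,-0.115]).as_matrix()
yt=-Mg[:,1]; xt=np.cross(yt,[0,0,1.]);xt/=np.linalg.norm(xt);zt=np.cross(xt,yt)
Trel=Mg.T@np.stack([xt,yt,zt],1)   # tote in tool
def tote_up(M): # world z comps of tote axes, in deg slopes
    T=M@Trel; u=T[2]; return np.degrees(np.arcsin(u[0])),np.degrees(np.arcsin(u[1])),np.degrees(np.arccos(u[2]))
E
python3 - <<'E'
from h import *
t,M,s=tool();print(tote_up(M))
z=np.array([0,0,1.])
x=M[:,0]; ax=np.cross(x,[x[0],x[1],0]);ax/=np.linalg.norm(ax)
for add in (0,10,20,25,30,35):
    for sp in (-60,-75,-90,-105,-120):
        N=R.from_rotvec(np.radians(add)*ax).as_matrix()@M@R.from_euler('x',sp,degrees=True).as_matrix()
        print(add,sp,np.round(N[:,0],2),np.round(tote_up(N),1))
E
```

```text
(np.float64(-0.352255185585221), np.float64(4.552256698935681), np.float64(4.5659225260989205))
0 -60 [ 0.14  0.04 -0.99] [-0.1 -4.1  4.1]
0 -75 [ 0.14  0.04 -0.99] [-1.4 -5.9  6.1]
0 -90 [ 0.14  0.04 -0.99] [-3.1 -7.4  8. ]
0 -105 [ 0.14  0.04 -0.99] [-5.2 -8.3  9.8]
0 -120 [ 0.14  0.04 -0.99] [-7.4 -8.7 11.4]
10 -60 [ 0.31  0.09 -0.95] [ 8.7 -8.7 12.4]
10 -75 [ 0.31  0.09 -0.95] [  5.9 -12.7  14. ]
10 -90 [ 0.31  0.09 -0.95] [  2.3 -15.8  16. ]
10 -105 [ 0.31  0.09 -0.95] [ -2.1 -17.8  18. ]
10 -120 [ 0.31  0.09 -0.95] [ -6.8 -18.7  19.9]
20 -60 [ 0.46  0.14 -0.88] [ 17.5 -13.1  22.1]
20 -75 [ 0.46  0.14 -0.88] [ 13.2 -19.2  23.6]
20 -90 [ 0.46  0.14 -0.88] [  7.6 -24.1  25.4]
20 -105 [ 0.46  0.14 -0.88] [  1.1 -27.3  27.4]
20 -120 [ 0.46  0.14 -0.88] [ -5.9 -28.7  29.4]
25 -60 [ 0.53  0.16 -0.83] [ 21.8 -15.2  27.1]
25 -75 [ 0.53  0.16 -0.83] [ 16.8 -22.3  28.5]
25 -90 [ 0.53  0.16 -0.83] [ 10.2 -28.1  30.2]
25 -105 [ 0.53  0.16 -0.83] [  2.7 -32.1  32.2]
25 -120 [ 0.53  0.16 -0.83] [ -5.5 -33.7  34.2]
30 -60 [ 0.6   0.18 -0.78] [ 26.1 -17.2  32. ]
30 -75 [ 0.6   0.18 -0.78] [ 20.2 -25.3  33.4]
30 -90 [ 0.6   0.18 -0.78] [ 12.8 -32.1  35.1]
30 -105 [ 0.6   0.18 -0.78] [  4.2 -36.7  37.1]
30 -120 [ 0.6   0.18 -0.78] [ -4.9 -38.6  39.1]
35 -60 [ 0.66  0.2  -0.72] [ 30.4 -19.1  37. ]
35 -75 [ 0.66  0.2  -0.72] [ 23.7 -28.2  38.3]
35 -90 [ 0.66  0.2  -0.72] [ 15.2 -35.9  40. ]
35 -105 [ 0.66  0.2  -0.72] [  5.7 -41.4  42. ]
35 -120 [ 0.66  0.2  -0.72] [ -4.4 -43.6  44. ]
```

```bash
python3 -m inch '[{"translation":[-1.5,0,0],"spin":-4},{"translation":[-2.5,0,0],"spin":-8},{"translation":[-3,0,0],"spin":-10},{"translation":[-3,0,0],"spin":-10},{"translation":[-3,0,0],"spin":-10},{"translation":[-3,0,0],"spin":-10},{"translation":[-3,0,0],"spin":-10},{"translation":[-3,0,0],"spin":-10},{"translation":[-2,0,0],"spin":-6}]'; python3 -c "
from h import *
st();print(tote_up(tool()[1]))"
```

```text
time: 14.28
ee_pos: [0.5098, 0.2158, 0.4694]
eef_rot: [0.638, 0.368, -0.549, 0.395]
ft_force: [-0.1, 1.3, -4.2]
width: 0.0154
t 14.28 pos [0.5098 0.2158 0.4694] q [-0.426  0.064 -0.08   1.31   0.035  1.639 -0.93 ] F [-0.1  1.3 -4.2] w 0.0154
x [ 0.127  0.036 -0.991] y [ 0.903 -0.418  0.1  ] z [-0.411 -0.908 -0.085] yawY -24.8
(np.float64(-2.807660260690255), np.float64(-5.764412141011672), np.float64(6.415988643567685))
```

```bash
python3 -m inch '[{"translation":[-3.5,0,0],"spin":2},{"translation":[-3.5,0,0],"spin":2},{"translation":[-4,0,0],"spin":2},{"translation":[-4,0,0],"spin":2},{"translation":[-4,0,0],"spin":0},{"translation":[-4,0,0],"spin":0}]'; python3 -c "
from h import *
st();print(tote_up(tool()[1]))"
```

```text
time: 15.02
ee_pos: [0.4887, 0.2068, 0.6454]
eef_rot: [0.665, 0.329, -0.575, 0.346]
ft_force: [0.9, 0.1, -5.7]
width: 0.0153
t 15.03 pos [0.4887 0.2068 0.6454] q [-0.806  0.184  0.427  0.802 -0.073  2.042 -1.003] F [ 0.9  0.1 -5.7] w 0.0153
x [ 0.122  0.039 -0.992] y [ 0.835 -0.545  0.081] z [-0.537 -0.838 -0.099] yawY -33.1
(np.float64(-2.0102063033312305), np.float64(-4.665367432730126), np.float64(5.081782155678144))
```

```bash
python3 -m inch '[{"translation":[-5,0,0],"spin":0},{"translation":[-5,0,0],"spin":0},{"translation":[-5,0,0],"spin":0},{"translation":[-5,0,0],"spin":0},{"translation":[-5,0,0],"spin":0},{"translation":[-5,0,0],"spin":0}]'; python3 -c "
from h import *
st();print(tote_up(tool()[1]))"
```

```text
time: 15.78
ee_pos: [0.4335, 0.1864, 0.7398]
eef_rot: [0.723, 0.319, -0.504, 0.35]
ft_force: [1.5, 1.3, -4.7]
width: 0.0154
t 15.78 pos [0.4335 0.1864 0.7398] q [-1.485e+00  3.500e-02  1.037e+00  7.530e-01 -1.000e-03  2.058e+00
 -1.027e+00] F [ 1.5  1.3 -4.7] w 0.0154
x [ 0.289  0.108 -0.951] y [ 0.813 -0.553  0.184] z [-0.506 -0.826 -0.248] yawY -34.2
(np.float64(6.737137106877624), np.float64(-10.624712420395321), np.float64(12.62291782226175))
```

```bash
python3 -m inch '[{"translation":[-5,0,0],"spin":0},{"translation":[-5,0,0],"spin":0},{"translation":[-5,0,0],"spin":0},{"translation":[-5,0,0],"spin":0},{"translation":[-5,0,0],"spin":0},{"translation":[-5,0,0],"spin":0}]'; python3 -c "
from h import *
st();print(tote_up(tool()[1]))
cv2.imwrite('pics/s6.png',optics.camera('scene')[:,:,::-1])
cv2.imwrite('pics/t6.png',optics.camera('top')[:,:,::-1])"
```

```text
time: 16.52
ee_pos: [0.4001, 0.1638, 0.7803]
eef_rot: [0.749, 0.321, -0.465, 0.345]
ft_force: [0.4, -0.0, -3.4]
width: 0.0156
t 16.52 pos [0.4001 0.1638 0.7803] q [-0.288 -0.013 -0.231  0.692  0.043  2.058 -1.06 ] F [ 0.4 -0.  -3.4] w 0.0156
x [ 0.361  0.159 -0.919] y [ 0.802 -0.556  0.219] z [-0.476 -0.816 -0.329] yawY -34.8
(np.float64(11.651566518436672), np.float64(-12.632372456608557), np.float64(17.31847023245196))
```

View pics/s6.png

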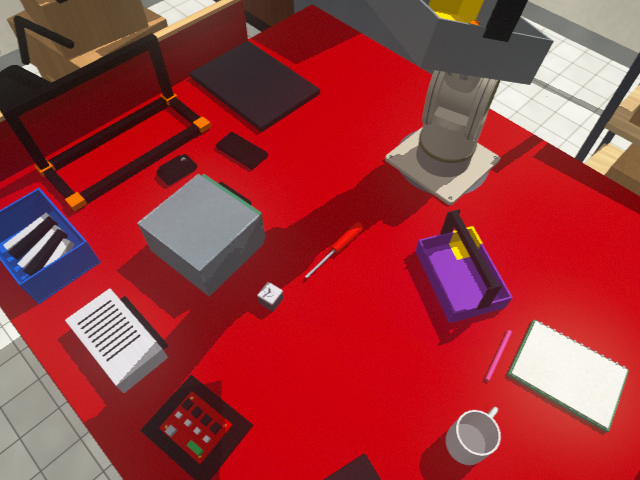

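View pics/t6.png

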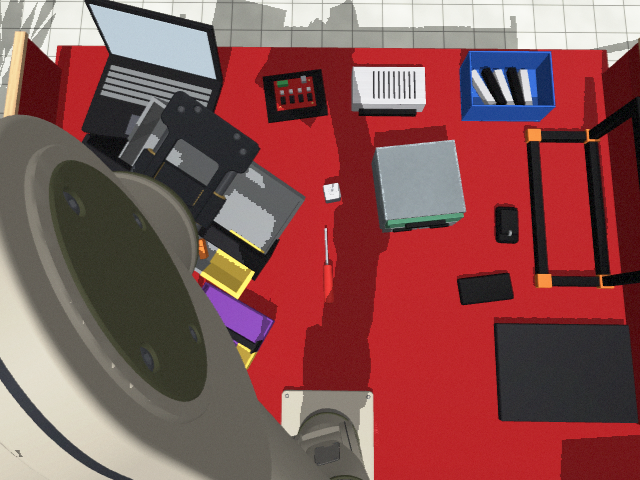

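```bash
python3 -m inch '[{"translation":[-6.2,0,0],"spin":0},{"translation":[-6.2,0,0],"spin":0},{"translation":[-6.2,0,0],"spin":0},{"translation":[-6.2,0,0],"spin":0},{"translation":[-6.2,0,0],"spin":0},{"translation":[-6.2,0,0],"spin":0},{"translation":[-6.2,0,0],"spin":0},{"translation":[-6.2,0,0],"spin":0}]'; python3 -c "
from h import *
st();print(tote_up(tool()[1]))"
```

```text
time: 17.62
ee_pos: [0.2868, 0.0965, 0.8845]
eef_rot: [0.822, 0.301, -0.353, 0.331]
ft_force: [-0.8, 0.1, -3.1]
width: 0.0155
t 17.62 pos [0.2868 0.0965 0.8845] q [-0.395 -0.23  -0.059  0.636  0.005  2.058 -1.037] F [-0.8  0.1 -3.1] w 0.0155
x [ 0.57   0.261 -0.779] y [ 0.728 -0.6    0.332] z [-0.381 -0.756 -0.532] yawY -39.5
(np.float64(24.967005258793524), np.float64(-19.384107386659185), np.float64(32.47671021652708))
```

```bash
python3 -m inch '[{"translation":[-5,0,0],"spin":-3},{"translation":[-4,0,0],"spin":-3},{"translation":[-2,0,0],"spin":0},{"translation":[0,0,0],"spin":0}]'; python3 -c "
from h import *
st();print(tote_up(tool()[1]), goal([.5,.2,.6]))"
```

```text
time: 18.12
ee_pos: [0.2369, 0.0799, 0.9085]
eef_rot: [0.817, 0.323, -0.295, 0.375]
ft_force: [0.8, 0.3, -4.5]
width: 0.0154
t 18.12 pos [0.2369 0.0799 0.9085] q [-0.201 -0.299 -0.06   0.625 -0.173  2.058 -0.856] F [ 0.8  0.3 -4.5] w 0.0154
x [ 0.617  0.306 -0.725] y [ 0.75  -0.51   0.422] z [-0.24  -0.804 -0.544] yawY -34.2
(np.float64(26.18938486636544), np.float64(-24.966170602380608), np.float64(37.63896668589639)) [42.27233547  0.58168989  0.80241156]
```

```bash
python3 -m inch '[{"translation":[1,0,0],"spin":0},{"translation":[2,0,0],"spin":0},{"translation":[2.5,0,0],"spin":0},{"translation":[2.5,0,0],"spin":0},{"translation":[2.5,0,0],"spin":0},{"translation":[2.5,0,0],"spin":0},{"translation":[2.5,0,0],"spin":0},{"translation":[2.5,0,0],"spin":0},{"translation":[2.5,0,0],"spin":0},{"translation":[2.5,0,0],"spin":0},{"translation":[2.5,0,0],"spin":0},{"translation":[1.5,0,0],"spin":0},{"translation":[0.5,0,0],"spin":0},{"translation":[0,0,0],"spin":0}]'; python3 -c "
from h import *
st();print(tote_up(tool()[1]))
cv2.imwrite('pics/s7.png',optics.camera('scene')[:,:,::-1])
cv2.imwrite('pics/t7.png',optics.camera('top')[:,:,::-1])"
```

```text
time: 19.88
ee_pos: [0.4264, 0.161, 0.6776]
eef_rot: [0.813, 0.323, -0.32, 0.364]
ft_force: [-0.8, 0.1, -3.6]
width: 0.0153
t 19.88 pos [0.4264 0.161  0.6776] q [-0.183 -0.405 -0.137  1.415 -0.142  1.415 -0.84 ] F [-0.8  0.1 -3.6] w 0.0153
x [ 0.587  0.292 -0.755] y [ 0.757 -0.527  0.386] z [-0.285 -0.798 -0.53 ] yawY -34.8
(np.float64(25.07528023466454), np.float64(-22.7010869669028), np.float64(34.97321941171232))
```

View pics/s7.png

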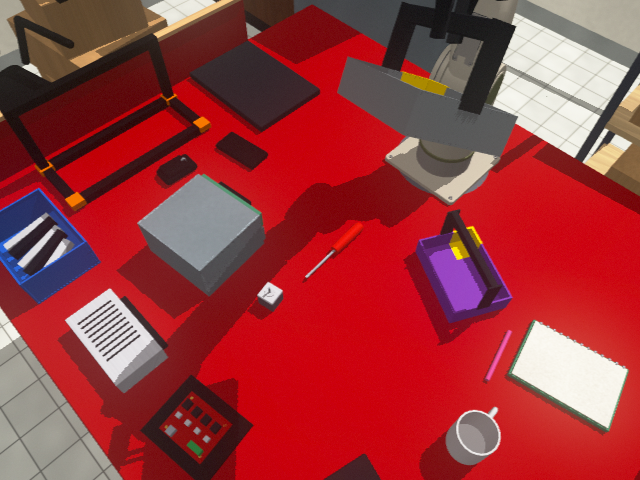

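View pics/t7.png

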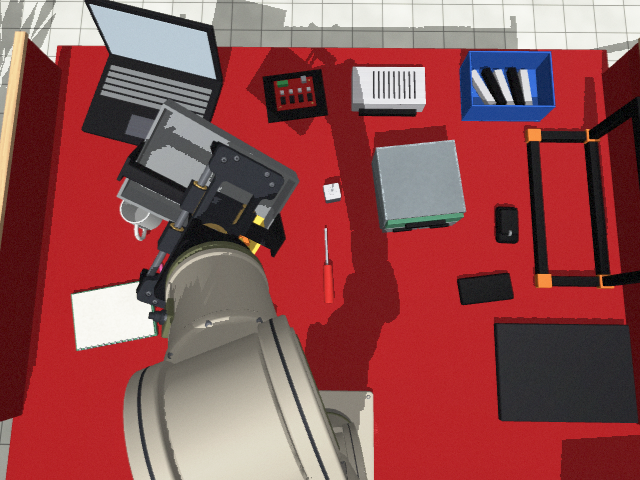

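```bash
python3 -c "
from h import *
print(goal([.45,-.16,.6]))
t,M,s=tool()
T=M@Trel;g=t-.002*M[:,0];o=g-T@[0,0,.125]
print('corner',o+T@[-.096,.066,.004],'origin',o)"
```

```text
[-2.04973577 15.68217067 29.10995335]
corner [0.40628632 0.13744765 0.51461104] origin [0.49306528 0.18311421 0.57763466]
```

```bash
python3 -m inch '[{"translation":[0,0.4,0.7],"spin":0},{"translation":[-0.1,0.9,1.6],"spin":0},{"translation":[-0.2,1.3,2.4],"spin":0},{"translation":[-0.2,1.3,2.4],"spin":0},{"translation":[-0.2,1.3,2.4],"spin":0},{"translation":[-0.2,1.3,2.4],"spin":0},{"translation":[-0.2,1.3,2.4],"spin":0},{"translation":[-0.2,1.3,2.4],"spin":0},{"translation":[-0.2,1.3,2.4],"spin":0},{"translation":[-0.2,1.3,2.4],"spin":0},{"translation":[-0.2,1.3,2.4],"spin":0},{"translation":[-0.2,1.3,2.4],"spin":0},{"translation":[-0.1,0.8,1.4],"spin":0},{"translation":[0,0.3,0.5],"spin":0},{"translation":[0,0,0],"spin":0}]'; python3 -c "
from h import *
st();print(tote_up(tool()[1]))
cv2.imwrite('pics/s8.png',optics.camera('scene')[:,:,::-1])
cv2.imwrite('pics/t8.png',optics.camera('top')[:,:,::-1])"
```

```text
time: 21.85
ee_pos: [0.4441, -0.1762, 0.6101]
eef_rot: [0.819, 0.313, -0.314, 0.365]
ft_force: [-0.2, 0.1, -4.7]
width: 0.0154
t 21.85 pos [ 0.4441 -0.1762  0.6101] q [-0.222 -0.388  0.601  1.487 -0.308  1.462 -0.14 ] F [-0.2  0.1 -4.7] w 0.0154
x [ 0.607  0.283 -0.743] y [ 0.741 -0.538  0.4  ] z [-0.286 -0.794 -0.537] yawY -36.0
(np.float64(25.59064697788262), np.float64(-23.609072667968807), np.float64(36.088812076968246))
```

View pics/s8.png

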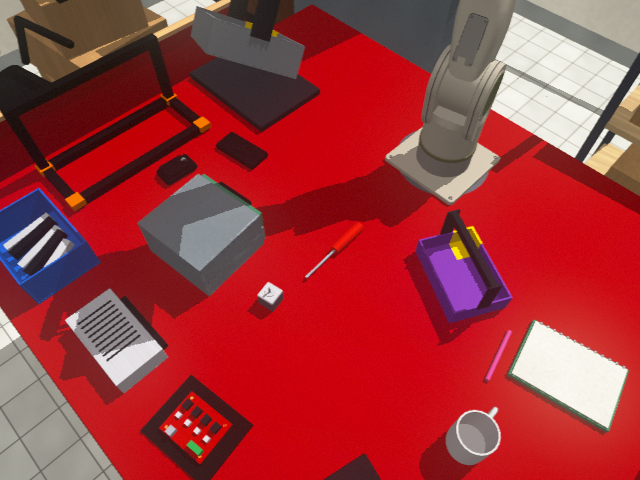

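View pics/t8.png

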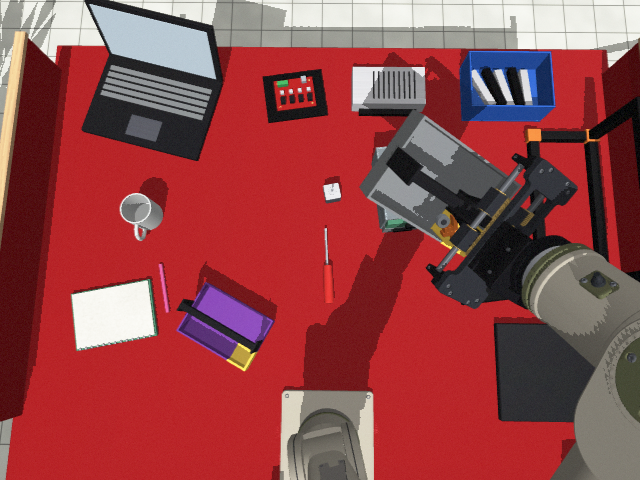

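```bash
python3 -c "
from h import *
im=cv2.imread('pics/t8.png')
t,M,s=tool();T=M@Trel;o=t-.002*M[:,0]-T@[0,0,.125]
P=lambda *a:proj('top',o+T@np.array(a))
for c in ((-.1,.07,.05),(.1,.07,.05),(.1,-.07,.05),(-.1,-.07,.05),(-.096,.066,.004)): print(c,P(*c).round(1),(o+T@np.array(c)).round(3))
k=lambda p:((np.array(p)-[350,100]+.5)*5-.5)
z=cv2.resize(im[100:290,350:510],None,fx=5,fy=5,interpolation=cv2.INTER_CUBIC)
cv2.polylines(z,[np.int32([k(P(-.096+.068*np.cos(a),.066-.068*np.sin(a),.011)) for a in np.linspace(0,1.57,20)])],False,(255,0,255),1)
cv2.imwrite('pics/z8.png',z[350:950])
"
```

```text
(-0.1, 0.07, 0.05) [459.8 255.3] [ 0.397 -0.208  0.48 ]
(0.1, 0.07, 0.05) [362.4 196.4] [ 0.47  -0.043  0.566]
(0.1, -0.07, 0.05) [420.1 113.3] [ 0.574 -0.118  0.622]
(-0.1, -0.07, 0.05) [516.9 183.8] [ 0.501 -0.283  0.536]
(-0.096, 0.066, 0.004) [447.8 240.4] [ 0.427 -0.199  0.446]
```

View pics/z8.png

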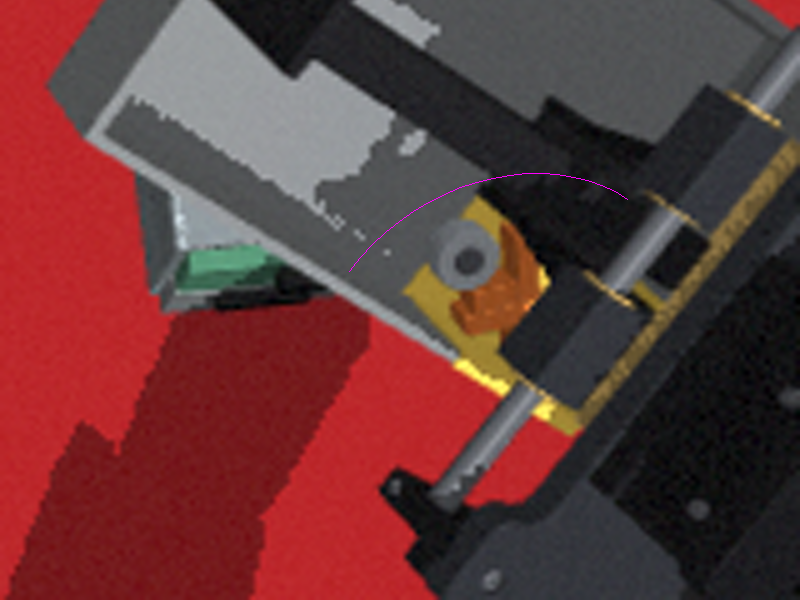

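```bash
python3 -c "
import cv2
im=cv2.imread('pics/t8.png')
cv2.imwrite('pics/z9.png',cv2.resize(im[205:260,425:480],None,fx=10,fy=10,interpolation=cv2.INTER_NEAREST))
"
```

```text
(no output)
```

View pics/z9.png

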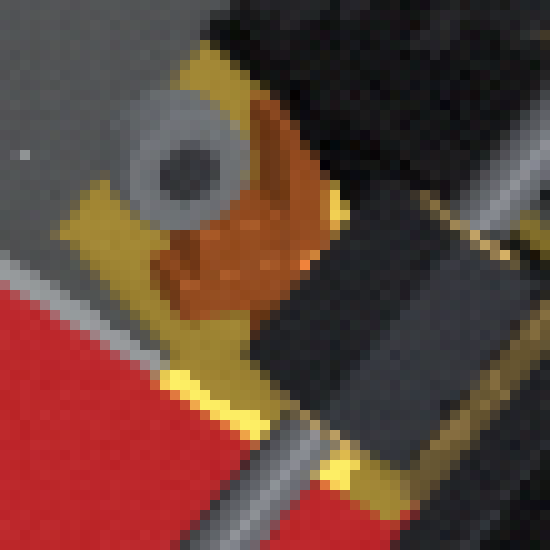

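```bash
python3 -m inch '[{"translation":[0,0.5,0.7],"spin":0},{"translation":[0,1,1.6],"spin":0},{"translation":[0,1.3,2.4],"spin":0},{"translation":[0,1.3,2.4],"spin":0},{"translation":[0,1.3,2.4],"spin":0},{"translation":[0,1.3,2.4],"spin":0},{"translation":[0,0.8,1.4],"spin":0},{"translation":[0,0.3,0.5],"spin":0},{"translation":[0,0,0],"spin":0}]'; python3 -c "
from h import *
st();print(tote_up(tool()[1]))
im=optics.camera('top')[:,:,::-1]
cv2.imwrite('pics/t10.png',im)
t,M,s=tool();T=M@Trel;o=t-.002*M[:,0]-T@[0,0,.125]
u,v=np.int32(proj('top',o+T@np.array([-.08,.05,.01])));print(u,v,o)
u=min(u,580)
cv2.imwrite('pics/z10.png',cv2.resize(im[v-50:v+50,u-60:u+60],None,fx=6,fy=6,interpolation=cv2.INTER_CUBIC))"
```

```text
time: 23.08
ee_pos: [0.464, -0.332, 0.5672]
eef_rot: [0.817, 0.312, -0.314, 0.369]
ft_force: [-0.4, -0.0, -4.1]
width: 0.0156
t 23.07 pos [ 0.464  -0.332   0.5672] q [-0.344 -0.009  1.296  1.347 -0.71   1.616  0.366] F [-0.4 -0.  -4.1] w 0.0156
x [ 0.608  0.279 -0.743] y [ 0.742 -0.533  0.407] z [-0.282 -0.799 -0.531] yawY -35.7
(np.float64(25.204636849005453), np.float64(-24.033533842957276), np.float64(36.104085216436886))
530 224 [ 0.53332552 -0.31120938  0.46791324]
```

View pics/z10.png

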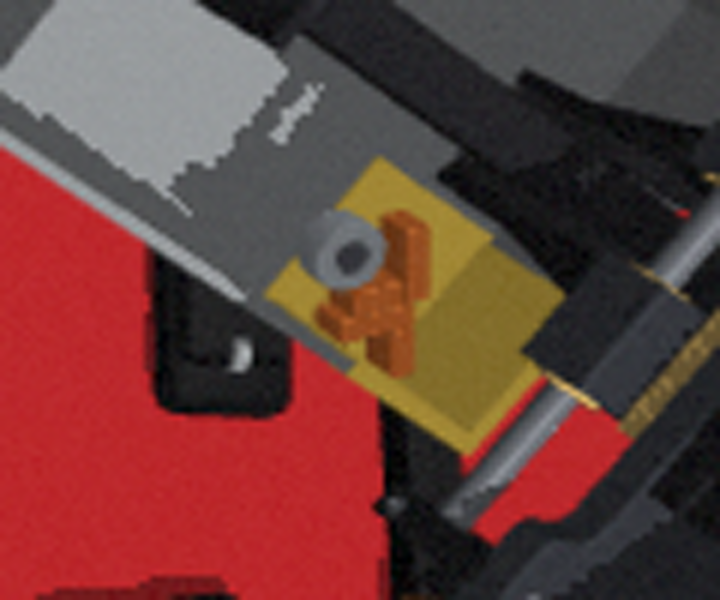

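```bash
python3 -c "
from h import *
t,M,s=tool();T=M@Trel;o=t-.002*M[:,0]-T@[0,0,.125]
print(s['time'],s['joint_positions'].round(3))
f=lambda x,y:(530-60+(x+.5)/6-.5,224-50+(y+.5)/6-.5)
for n,c,h in (('collar',(347,252),.016),('brA',(400,262),.018),('brB',(375,325),.018),('yellow rim corner (-.1,.07,.05)',(470,455),.05),('yellow floor edge pts',(380,157),.004),('',(265,293),.05)):
    a,d=ray('top',*f(*c)); a2=T.T@(a-o);d2=T.T@d; p=a2+d2*(h-a2[2])/d2[2]
    print(n,p.round(4),'dist',np.linalg.norm(p-[-.096,.066,.004]).round(4))
"
```

```text
23.125 [-0.344 -0.01   1.295  1.347 -0.709  1.616  0.366]
collar [-0.057   0.0407  0.016 ] dist 0.048
brA [-0.0724  0.0347  0.018 ] dist 0.0417
brB [-0.08    0.0531  0.018 ] dist 0.0249
yellow rim corner (-.1,.07,.05) [-0.1086  0.068   0.05  ] dist 0.0477
yellow floor edge pts [-0.0545  0.0136  0.004 ] dist 0.0668
 [-0.0161  0.0622  0.05  ] dist 0.0923
```

```bash
python3 -m inch '[{"translation":[0,0,0],"spin":0},{"translation":[0,0,0],"spin":0},{"translation":[0,0,0],"spin":0},{"translation":[0,0,0],"spin":0}]'; python3 -c "
from h import *
st();print(np.abs(r.read_state()['joint_vel']).max(),tote_up(tool()[1]))
cv2.imwrite('pics/t11.png',optics.camera('top')[:,:,::-1])"
```

```text
time: 23.62
ee_pos: [0.4637, -0.3311, 0.5683]
eef_rot: [0.817, 0.313, -0.312, 0.37]
ft_force: [-0.2, -0.5, -3.9]
width: 0.0153
t 23.62 pos [ 0.4637 -0.3311  0.5683] q [-0.346 -0.015  1.293  1.348 -0.706  1.615  0.364] F [-0.2 -0.5 -3.9] w 0.0153
x [ 0.61   0.281 -0.741] y [ 0.742 -0.531  0.409] z [-0.279 -0.799 -0.532] yawY -35.6
0.005441479389388992 (np.float64(25.30903979560042), np.float64(-24.151369088614366), np.float64(36.28076830200721))
```

View pics/t11.png

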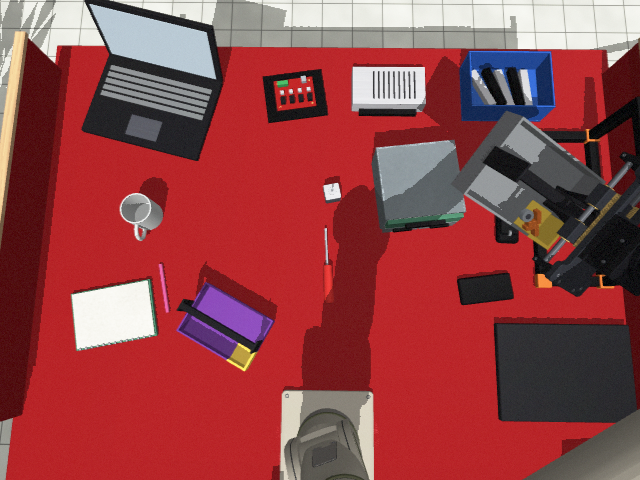

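The picture shows all three parts in the yellow corner (540,220). The drawer front is flush (425,222) and the visible bystanders are where they started. The arm is still, so I'm handing in.

```bash
python3 -c "
from bench import close_job
print(close_job())"
```

```text
the job is handed in; nothing more can be done
None
```

I handed the job in at about 23.7 s of the 54 s, with the drawer shut and the tote held up and tilted. The hand-in gives no verdict, so these are my own last checks.

**Drawer:** I pushed it by its lip until it hit its hard stop. The lip then measured about 211 mm from the cabinet's back edge, against 212 expected when home.

**Tote:** I gripped the carrying bar at 60 N and lifted. The moves can only turn the tool about its own axis. I made the tilt by driving the arm up against its reach limit, which leans the tool outward, and turned the yellow corner to the low side.
- **Tilt:** about 36°, worked out from the tool's orientation. The two walls slope down to the yellow corner by about 25° and 24°.
- **Clearance:** the yellow corner is over 0.3 m up and the tote touches nothing.

**Parts:** both brackets and the collar lie in the yellow corner. I measured 25, 42 and 48 mm from it, against the 75 mm limit. My tote model was up to about 9 mm off at the rim.

**Desk:** in the last top view the motor, screwdriver, power bank, mug and pen look unmoved, and so does the purple tote. The mouse was partly hidden behind the tote, so I could only see part of it.

**Two force readings stood out:**
- **Drawer stop:** the wrist force reached about 54 N at the hard stop. That came from the fingertips on the lip, and the wrist limit is 120 N.
- **Stretched-arm test:** about 38 N showed while I tested the stretched arm with nothing in the gripper. Joint 3 came within 0.0003 rad of its limit and joints 4 to 6 were close to theirs, but none read past its range.

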